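# Close the loaded steriliser and hold its purge lever level

## Robot

A 7-joint arm with a two-finger parallel gripper is mounted at the origin on the work surface. World frame = base frame: x ahead of the robot, y to its left, z up, the work surface at z = 0. Lengths are in m, angles in rad, forces in N, time in s.
With the tool pointing down it reaches from about 0.4 to 0.85 m from the base axis. Payload 4.5 kg.
Tool frame: the origin (TCP) lies on the centre line of the jaws, within the pads' length; the fingertips stand 17 mm ahead of it and the grasp point (between the pads) lies 2 mm behind it (r.tip_reach is the distance from the TCP to the fingertips, in m); z points along the fingers, y is the line along which they close (so a half turn about z gives the same grasp; the last joint's range is limited). The gripper opens to 88 mm and grips with 3 to 60 N. Pads are 18 mm wide; open, the fingers measure 123 mm over their backs; the gripper's body (75 mm by 187 mm) begins 45 mm behind the grasp point.
Start: joints at [-1.285, 0.689, -0.195, 1.565, 0.157, 0.902, -0.215], TCP at [0.156, 0.605, 0.256] pointing down, gripper open.
Joint ranges: [-3.01, 3.01], [-0.46, 2.08], [-1.47, 1.51], [0.13, 2.56], [-1, 4.14], [0.04, 2.09], [-2.66, 2.66]. Speed limits (rad/s): [2.57, 2.57, 3.14, 3.14, 3.14, 3.14, 3.14].

## Interface

Orientations are given as a unit quaternion [x, y, z, w].
In Python, from plant import r gives the robot as it stands.
- The arm moves only by the tool step_arm, never from a script. Its argument "steps" is a list of rows, each a list of 7 numbers: the shift along the tool's x, y, z in cm, then the turn, a rotation vector about the tool's x, y, z in degrees, then the gripper's target within -1 to 1 (shut at 1, half-way at 0, fully open at -1). A call has 1 to 8 rows; each row shifts and turns the commanded pose from where the row before left it, along the tool's axes as they then stand; what a row does not reach is not made up. A row lasts 1/8 s, in which the tool goes at most 62.5 mm and 10.7 degrees, less where a joint would pass 70% of its speed; a pose out of reach is approached as far as the arm can. A call with a gripper value outside its range is refused whole. The fingers move at their own pace and stop on an object; "force" is the grip in N (left out, the last holds). Time passes only in rows, so rows that do not move let the fingers close. It gives the time, the measured TCP pose, the force, the opening and the grip force at its end, in the units of the state.
- r.get_state(): the state, without advancing time (a new reading comes with each control period).
- r.snapshot(name): name is "scene" or "top"; returns a dict with "pixels" (384x512x3 uint8, red, green, blue), "fx", "fy", "cx", "cy" (pixels), "cam_to_world" (4x4, takes a point from camera to world coordinates). Camera axes: x right, y down, z forward; pixel columns grow to the right and rows downward; lengths in m; the calibration is good to about 2 mm. A picture is of the moment at which its call begins. There is no depth.
- r.finish_job(): hands the job in; it is judged then, once.
The state is a dict: "clock": time; "q": joint angles; "qd": joint speeds; "joint_torque": joint torques, N m; "tool_pos": TCP position; "eef_rot": TCP orientation; "contact_force": force on the tool from outside, world axes, zero at the start; "moment": the same for the moment, N m; "opening": opening from 0.0 (shut) to 1.0 (fully open); "finger_force": force on a finger pad.
Only numpy, scipy, OpenCV 4.12 (cv2) and the standard library are available. Lean on these libraries where they do the work, as an engineer would, in place of code of your own. Each camera call takes 0.05 s, during which the arm holds its last target. There are 200 camera calls.

## Task

The small bench steriliser is loaded: swing its lid fully shut, leaving the two bottles inside standing. Then, with the gripper fingers, press the sprung teal purge lever down until it is level, its teal pad flush with the red top of the white gauge post beside it, never pushing it down to its stop, and keep it there for three seconds; your program finishes while the arm is still holding the lever level. Leave the other things on the bench where they are.

Things in the scene. Friction and masses are not known exactly. Their poses are not given: they have to be found in the camera images.
- steriliser: The bench steriliser, fixed to the bench: cream sides, flat steel deck, 300 (x) x 360 (y) x 120 mm high (deck at z = 120). Origin at the centre of its underside; x points to its back (hinge side), y to its left, z up; turned up to 0.45 rad about z. A round chamber 150 mm wide, 105 mm deep, opens in the deck at x = 0, y = +75 mm.
- lid_hinge (a point): Middle of the lid's hinge line, which runs along the steriliser's y axis; at x = +100, y = +75, z = 134 mm of the steriliser.
- purge_pivot (a point): Pivot of the purge lever, its line along the steriliser's y axis, in a grey fork standing 68 mm above the deck; at x = +60, y = -115, z = 172 mm of the steriliser.
- gauge_top (a point): Red top of the white gauge post, 12 mm thick, upright on the deck beside the lever's pad; at x = -60, y = -164, z = 198 mm of the steriliser, as high as the pad's top when the lever is level.
- lid (a joint): Angle of the lid, rad: 0 = fully shut (flat on the deck), grows as it opens upward; starts between 0.85 and 1.15. The lid is a cream slab 180 x 180 x 20 mm, about 0.6 kg, its free edge 188 mm from the hinge line. The hinge is stiff (0.85 N m friction) and keeps the lid at any angle; pushing the handle square to the lid takes about 1 to 4 N, most when wide open.
- lid_handle (a point): Middle of the lid's teal handle, a round bar 18 mm thick and 110 mm long, parallel to the hinge line and 215 mm from it, in front of the lid's free edge with a gap of 18 mm. With the lid shut it lies 134 mm above the bench, 14 mm above the deck.
- purge_angle (a joint): Angle of the purge lever, rad: 0 = at rest, raised 0.40 rad (23 degrees) above level towards the front; grows as it is pressed down; 0.40 = level; 0.62 = its stop. A spring returns it when let go. Pushing the pad down takes about 2 N at rest, 6 N when level, 9 N at the stop.
- purge_pad (a point): Centre of the teal pad, 28 x 28 x 12 mm, on a short stem near the lever's front end: 120 mm from the pivot along the lever and 20 mm above its centre line (the steel arm is 10 mm thick). Lever level: pad centre 192 mm, top 198 mm above the bench, at x = -60, y = -115 mm of the steriliser. At rest: centre 237 mm above the bench, at x = -43 mm, tilted 0.40 rad.
- purge: The whole purge lever, steel arm and teal pad; its origin lies on the pivot.
- chamber (a point): Centre of the chamber's floor, 15 mm above the bench.
- load_a_center (a point): A foil-capped glass bottle standing in the chamber, 50 mm across, 88 mm high; point at its centre. Leave it standing.
- load_b_center (a point): The other bottle in the chamber, the same size; point at its centre. Leave it standing.
- flask_a_center (a point): A foil-capped glass bottle standing on the bench, 70 mm across, 130 mm high; point at its centre. Leave alone.
- flask_b_center (a point): Another such bottle on the bench, same size; point at its centre. Leave alone.
- beaker_center (a point): A glass beaker on the bench, 76 mm across, 100 mm high; point at its centre. Leave alone.
- tape_center (a point): A roll of paper tape lying flat on the bench, 96 mm across, 20 mm high; point at its centre. Leave alone.
- spoon_grip (a point): A steel spoon lying on the bench; point on its handle. Leave alone.
Mind the look-alikes: they are no part of the job. What is shaped like the part that bears load_b_center but orange or purple is not meant.

How it is judged:
By the outcome, as a careful person would: the job done as asked, in the order asked, and still so for the second after the job is handed in, while the arm keeps its last pose, push and grip.
It also fails if it takes over 58 s, if anything falls off the work surface, if the arm or the gripper's body presses on something with over 40 N, if the wrist force passes 120 N, or if a joint passes its speed limit or range.

## Working session

There is one attempt and no reset: what is moved stays moved. The work goes in short steps, Python scripts to look and compute and a tool call to move; the robot and the scene stay as the last step left them, time stands still between calls to the robot, and variables do not carry over. Pictures are saved under pics/ and viewed, at most 10 in all, crops included, and the job is handed in when it is done.

Besides the shell and the picture viewer there is one more tool, called after ">>>" by a JSON object that holds its "op" and its "data", one argument or row to a line. step_arm: Moves the arm, as the interface text tells. Its arguments: {"type":"object","properties":{"steps":{"type":"array","items":{"type":"array","items":{"type":"number"}}},"force":{"type":"number"}},"required":["steps"]}

```bash
ls; mkdir -p pics; python3 - <<'E'
from plant import r
import cv2, numpy as np, pickle
d={n:r.snapshot(n) for n in("scene","top")}
pickle.dump(d,open("snap0.pkl","wb"))
for n in d:
    cv2.imwrite(f"pics/{n}0.png",cv2.resize(d[n]["pixels"][:,:,::-1],(768,576),interpolation=cv2.INTER_CUBIC))
    print(n,d[n]["fx"],d[n]["cx"],d[n]["cy"],np.round(d[n]["cam_to_world"],3).tolist())
s=r.get_state();print(s["clock"],s["tool_pos"],s["eef_rot"],s["opening"],r.tip_reach)
E
```

```text
pics
scene 376.25276981617526 256.71165201534694 196.5563418203692 [[0.688, 0.47, -0.553, 1.151], [0.726, -0.438, 0.53, -0.559], [0.007, -0.766, -0.643, 0.843], [0.0, 0.0, 0.0, 1.0]]
top 400.98685190653083 256.5896164617876 186.17347568172477 [[-0.152, -0.968, 0.202, 0.373], [-0.988, 0.148, -0.033, -0.004], [0.002, -0.205, -0.979, 1.164], [0.0, 0.0, 0.0, 1.0]]
0.1 [0.1556029  0.60476332 0.25499628] [ 1.25518388e-01  9.92090939e-01 -8.36839491e-04 -4.39994165e-05] 0.9941148981330513 0.017
```

View pics/scene0.png

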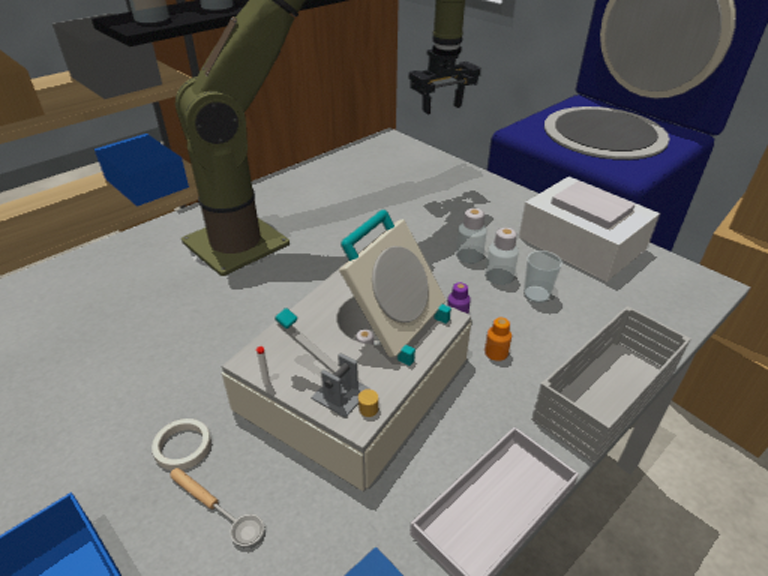

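View pics/top0.png

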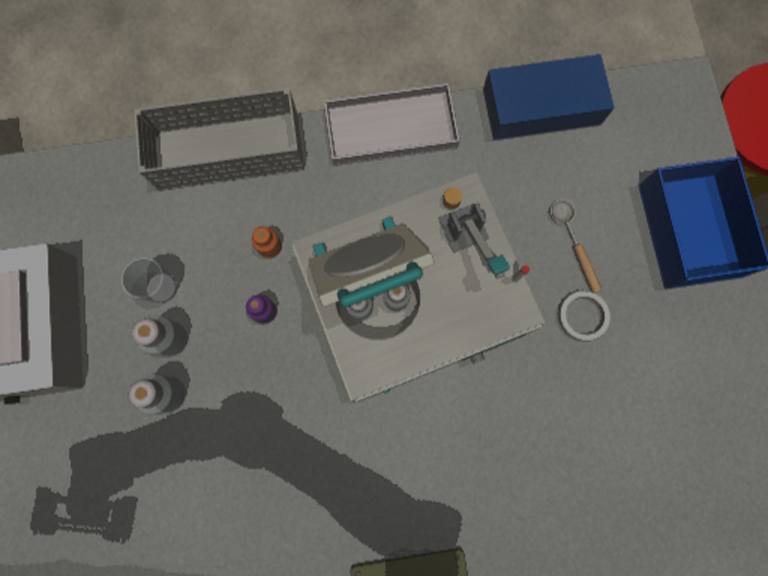

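The scene view shows the steriliser with its lid open, the teal handle at about (367,235), the lever pad at (286,318) and the red gauge top at (261,350), all in 1.5x pixels. In the top view the deck corners are near (293,240), (480,175), (543,323) and (353,402), the handle is at (380,287), the pad at (499,265) and the red top at (525,269). The two loads stand in the chamber at (358,306) and (397,295). The orange (265,240) and purple (260,308) bottles on the bench are look-alikes, not loads.

```bash
cat > h.py <<'E'
import cv2, numpy as np
def ray(s,u,v):
    T=np.array(s["cam_to_world"]); d=T[:3,:3]@[(u-s["cx"])/s["fx"],(v-s["cy"])/s["fy"],1]
    return T[:3,3],d/np.linalg.norm(d)
def onz(s,u,v,z):
    o,d=ray(s,u,v); return o+d*(z-o[2])/d[2]
def tri(a,pa,b,pb):
    o1,d1=ray(a,*pa);o2,d2=ray(b,*pb)
    t=np.linalg.lstsq(np.c_[d1,-d2],o2-o1,rcond=None)[0]
    p,q=o1+t[0]*d1,o2+t[1]*d2; return (p+q)/2,np.linalg.norm(p-q)
def blobs(s,lo,hi,amin=8):
    h=cv2.cvtColor(s["pixels"],cv2.COLOR_RGB2HSV)
    n,l,st,c=cv2.connectedComponentsWithStats(cv2.inRange(h,lo,hi))
    return [(np.round(c[i],1).tolist(),int(st[i][4]),st[i][:4].tolist()) for i in range(1,n) if st[i][4]>=amin],l
TEAL=((82,120,50),(98,255,255)); RED=((0,170,90),(6,255,255))
E
python3 - <<'E'
import pickle,numpy as np,cv2
from h import *
d=pickle.load(open("snap0.pkl","rb"))
for n in d:
    for nm,c in(("teal",TEAL),("red",RED)): print(n,nm,*blobs(d[n],*c)[0],sep="\n ")
t=d["top"]
C=[onz(t,u/1.5,v/1.5,.12)[:2] for u,v in((293,240),(480,175),(543,323),(353,402))]
print(np.round(C,3),np.mean(C,0))
for i,j in((0,1),(1,2),(2,3),(3,0)):
    e=C[j]-C[i];print(np.linalg.norm(e),np.arctan2(e[1],e[0]))
E
```

```text
scene
 teal
 ([243.0, 154.6], 336, [228, 140, 35, 34])
 ([295.1, 208.8], 94, [290, 203, 11, 12])
 ([190.3, 211.6], 115, [184, 206, 14, 13])
 ([270.9, 236.3], 112, [265, 230, 12, 14])
scene
 red
 ([173.4, 233.0], 17, [171, 231, 5, 5])
top
 teal
 ([258.5, 148.1], 38, [255, 145, 8, 7])
 ([212.5, 165.8], 37, [209, 163, 8, 7])
 ([332.1, 176.1], 98, [326, 171, 13, 11])
 ([253.4, 190.9], 382, [227, 179, 54, 25])
top
 red
 ([499.4, 75.6], 1549, [482, 42, 30, 71])
 ([349.8, 179.1], 12, [348, 178, 5, 3])
[[ 0.685  0.114]
 [ 0.756 -0.241]
 [ 0.47  -0.3  ]
 [ 0.386  0.048]] [ 0.57415888 -0.09484669]
0.36211185688634884 -1.373421821789184
0.2921844485447598 -2.9400789755517143
0.35711474933387777 1.8069472028422446
0.30609458105827236 0.21852952030674905
```

```bash
python3 - <<'E'
import pickle
from h import *
from scipy.optimize import least_squares
d=pickle.load(open("snap0.pkl","rb"));t,s=d["top"],d["scene"]
g,e=tri(t,(349.8,179.1),s,(173.4,233.0));print("gauge",g.round(4),e)
p,e=tri(t,(332.1,176.1),s,(190.3,211.6));print("pad",p.round(4),e)
k1,e1=tri(t,(258.5,148.1),s,(270.9,236.3));k2,e2=tri(t,(212.5,165.8),s,(295.1,208.8));print("knuckles",k1.round(4),k2.round(4),e1,e2)
hb,e=tri(t,(253.4,190.9),s,(243,154.6));print("handle blob",hb.round(4),e)
yv=(k2-k1)[:2];print("yaw knuckles",np.arctan2(yv[1],yv[0])-np.pi/2, np.linalg.norm(yv))
def W(q,P):
    c,sn=np.cos(q[2]),np.sin(q[2]);return np.array([q[0]+c*P[0]-sn*P[1],q[1]+sn*P[0]+c*P[1]])
C=[onz(t,u/1.5,v/1.5,.12)[:2] for u,v in((293,240),(480,175),(543,323),(353,402))]
L=[(.15,.18),(.15,-.18),(-.15,-.18),(-.15,.18)]
gz=onz(t,349.8,179.1,.198)[:2]
f=lambda q:np.concatenate([W(q,a)-b for a,b in zip(L,C)]+[2*(W(q,(-.06,-.164))-gz),2*(W(q,(-.06,-.164))-g[:2]),W(q,(.1,.075))-(k1+k2)[:2]/2])
q=least_squares(f,[.574,-.095,.21]).x;print("pose",q.round(4),f(q).round(4))
hg=W(q,(.1,.075));ex=np.array([np.cos(q[2]),np.sin(q[2])])
for th in np.arange(.8,1.2,.05):
    H=np.r_[hg-ex*.215*np.cos(th),.134+.215*np.sin(th)]
    out=[]
    for c in(t,s):
        T=np.linalg.inv(c["cam_to_world"]);x=T[:3,:3]@H+T[:3,3];out+=[c["fx"]*x[0]/x[2]+c["cx"],c["fy"]*x[1]/x[2]+c["cy"]]
    print(round(th,2),H.round(3),np.round(out,1))
print("pad rest",W(q,(-.043,-.115)),"level",W(q,(-.06,-.115)))
E
```

```text
gauge [ 0.5562 -0.2652  0.1972] 0.002841845281988113
pad [ 0.5619 -0.2142  0.2384] 0.0022622144270586795
knuckles [ 0.6859 -0.0592  0.1386] [0.6562 0.068  0.1372] 0.0018301756903322452 0.002848824349653636
handle blob [ 0.5411 -0.0239  0.3044] 0.0002575391670143422
yaw knuckles 0.22977110157483205 0.13063151100073017
pose [ 0.5785 -0.0932  0.2153] [ 0.0017  0.0008  0.0076  0.0042  0.0008 -0.0014  0.0074  0.0031 -0.0008
  0.     -0.0026 -0.002  -0.0108 -0.0029]
0.8 [ 0.514 -0.031  0.288] [258.3 203.9 234.3 156.5]
0.85 [ 0.522 -0.029  0.296] [257.  200.  236.7 155.1]
0.9 [ 0.53  -0.027  0.302] [255.7 196.  239.2 153.9]
0.95 [ 0.538 -0.025  0.309] [254.3 191.8 241.8 152.8]
1.0 [ 0.547 -0.023  0.315] [252.8 187.5 244.6 152. ]
1.05 [ 0.556 -0.021  0.32 ] [251.2 183.1 247.5 151.2]
1.1 [ 0.565 -0.019  0.326] [249.6 178.6 250.6 150.7]
1.15 [ 0.574 -0.017  0.33 ] [248.  174.  253.8 150.4]
pad rest [ 0.56109749 -0.21468181] level [ 0.5444898  -0.21831291]
```

Calibrated pose: origin at (0.579, -0.093), yaw 0.215, lid at about 0.95 rad. The two views agree to within a few millimetres. Next I close the fingers, lift, and turn the jaws square to the bar.

>>> {"op": "step_arm", "data": {
  "steps": [
    [0,0,-4.2,0,0,0,1],
    [0,0,-4.2,0,0,10.5,1],
    [0,0,-4.2,0,0,10.5,1],
    [0,0,-4.2,0,0,10.5,1],
    [0,0,0,0,0,10.5,1],
    [0,0,0,0,0,10.5,1],
    [0,0,0,0,0,10.5,1],
    [0,0,0,0,0,0,1]
  ],
  "force": 20
}}

```text
clock: 1.1
tool_pos: [0.1555, 0.6051, 0.4232]
eef_rot: [0.625, 0.781, -0.0, 0.0]
contact_force: [0.5, 1.1, 0.7]
opening: 0.118
finger_force: 0.0
```

```bash
cat > go.py <<'E'
import sys
from plant import r
from h import *
from scipy.spatial.transform import Rotation as R
def to(*P):
    s=r.get_state();M=R.from_quat(s["eef_rot"]).as_matrix()
    print(round(s["clock"],2),s["tool_pos"].round(4),"F",np.round(s["contact_force"],1),"ty ang",round(np.arctan2(M[1,1],M[0,1]),3),"tz",M[:,2].round(3))
    p=s["tool_pos"]
    for q in P: print("to",q,"tool cm",(M.T@(np.array(q)-p)*100).round(2)); p=np.array(q)
if __name__=="__main__": to(*eval(sys.argv[1]))
E
python3 go.py "[(.545,-.024,.42),(.545,-.024,.345)]"
```

```text
1.1 [0.1555 0.6051 0.4232] F [0.5 1.1 0.7] ty ang 0.222 tz [ 0.    -0.001 -1.   ]
to (0.545, -0.024, 0.42) tool cm [-69.93  24.18   0.41]
to (0.545, -0.024, 0.345) tool cm [0.01 0.   7.5 ]
```

>>> {"op": "step_arm", "data": {
  "steps": [
    [-3,1,0,0,0,0,1],
    [-5.2,1.8,0,0,0,0,1],
    [-5.2,1.8,0,0,0,0,1],
    [-5.2,1.8,0,0,0,0,1],
    [-5.2,1.8,0,0,0,0,1],
    [-5.2,1.8,0,0,0,0,1],
    [-5.2,1.8,0,0,0,0,1],
    [-5.2,1.8,0,0,0,0,1]
  ]
}}

```text
clock: 2.1
tool_pos: [0.3748, 0.2487, 0.4238]
eef_rot: [0.624, 0.782, 0.0, 0.0]
contact_force: [0.3, 0.6, -0.2]
opening: 0.004
finger_force: 0.0
```

>>> {"op": "step_arm", "data": {
  "steps": [
    [-5.2,1.8,0,0,0,0,1],
    [-5.2,1.8,0,0,0,0,1],
    [-5.2,1.8,0,0,0,0,1],
    [-5.2,1.8,0,0,0,0,1],
    [-4.5,1.6,0,0,0,0,1],
    [-4,1.6,0,0,0,0,1],
    [0,0,0,0,0,0,1],
    [0,0,0,0,0,0,1]
  ]
}}

```text
clock: 3.1
tool_pos: [0.5391, -0.012, 0.4234]
eef_rot: [0.624, 0.781, 0.0, -0.001]
contact_force: [0.1, -0.0, -0.9]
opening: 0.003
finger_force: 0.0
```

```bash
python3 go.py "[(.546,-.024,.42),(.546,-.024,.350)]"
```

```text
3.1 [ 0.5391 -0.012   0.4234] F [ 0.1 -0.  -0.9] ty ang 0.222 tz [-0.001  0.001 -1.   ]
to (0.546, -0.024, 0.42) tool cm [-1.32  0.41  0.33]
to (0.546, -0.024, 0.35) tool cm [-0.01  0.01  7.  ]
```

>>> {"op": "step_arm", "data": {
  "steps": [
    [-1.3,0.4,2.0,0,0,0,1],
    [0,0,3,0,0,0,1],
    [0,0,2.3,0,0,0,1],
    [0,0,0,0,0,0,1],
    [0,0,0,0,0,0,1]
  ]
}}

```text
clock: 3.72
tool_pos: [0.5466, -0.0238, 0.3517]
eef_rot: [0.625, 0.781, 0.001, 0.0]
contact_force: [0.3, -0.7, -0.4]
opening: 0.004
finger_force: 0.0
```

>>> {"op": "step_arm", "data": {
  "steps": [
    [0,0,0.5,0,0,0,1],
    [0,0,0.5,0,0,0,1],
    [0,0,0.4,0,0,0,1],
    [0,0,0,0,0,0,1]
  ]
}}

```text
clock: 4.22
tool_pos: [0.5448, -0.0251, 0.3368]
eef_rot: [0.626, 0.78, -0.001, -0.001]
contact_force: [-4.1, -0.3, 4.6]
opening: 0.004
finger_force: 2.8
```

```bash
python3 - <<'E'
from go import *
to()
o=[]
for n in("top","scene"):
    s=r.snapshot(n);print(n,blobs(s,*TEAL)[0]);c=(253,185) if n=="top" else (245,165)
    im=s["pixels"][c[1]-75:c[1]+75,c[0]-90:c[0]+90,::-1];o.append(cv2.resize(im,(396,330),interpolation=cv2.INTER_CUBIC))
cv2.imwrite("pics/c1.png",np.hstack(o))
E
```

```text
4.22 [ 0.5448 -0.0251  0.3368] F [-4.1 -0.3  4.6] ty ang 0.219 tz [-0.003  0.    -1.   ]
top [([212.6, 165.7], 38, [209, 162, 8, 8]), ([332.0, 176.1], 99, [326, 171, 13, 11])]
scene [([255.5, 145.9], 92, [250, 140, 12, 13]), ([234.4, 161.5], 169, [227, 152, 20, 22]), ([295.0, 208.7], 94, [290, 203, 11, 12]), ([190.3, 211.5], 116, [184, 205, 14, 14]), ([270.8, 236.5], 109, [265, 230, 12, 14])]
```

View pics/c1.png

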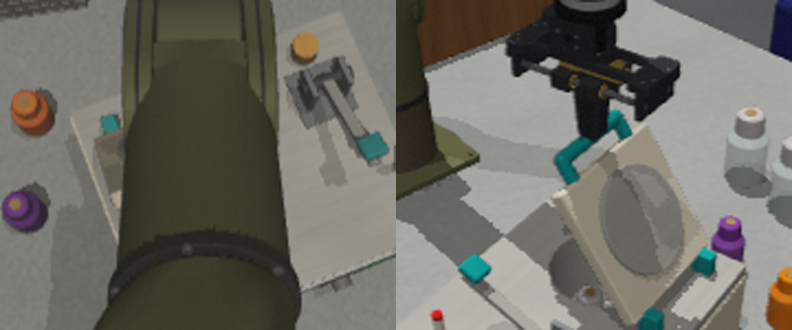

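The right-hand crop shows the closed fingertips resting on the middle of the teal bar at about (590,135), with light contact. I'll follow the lid's arc.

>>> {"op": "step_arm", "data": {
  "steps": [
    [0,-1.33,1.08,0,0,0,1],
    [0,-1.25,1.19,0,0,0,1],
    [0,-1.15,1.28,0,0,0,1],
    [0,-1.04,1.37,0,0,0,1]
  ]
}}

```text
clock: 4.82
tool_pos: [0.4975, -0.036, 0.2874]
eef_rot: [0.626, 0.78, -0.001, -0.001]
contact_force: [-2.6, -0.5, 3.9]
opening: 0.005
finger_force: 2.0
```

```bash
python3 - <<'E'
from go import *
to()
s=r.snapshot("scene");print(blobs(s,*TEAL)[0])
q=(.5785,-.0932,.2153);ex=np.array([np.cos(.2153),np.sin(.2153)]);ey=np.array([-ex[1],ex[0]])
p=r.get_state()["tool_pos"];d=p[:2]-q[:2];x=d@ex;y=d@ey
print("ster x,y",x,y,"theta from tip z",np.arcsin((p[2]-.026-.134)/.215),"from x",np.arccos((.1-x)/.215))
E
```

```text
4.83 [ 0.4975 -0.036   0.2874] F [-2.6 -0.5  3.9] ty ang 0.218 tz [-0.003 -0.    -1.   ]
[([241.0, 155.2], 80, [236, 150, 12, 11]), ([219.8, 170.3], 149, [213, 162, 17, 19]), ([294.7, 208.2], 105, [290, 202, 11, 13]), ([190.3, 211.6], 119, [184, 205, 14, 14]), ([270.2, 236.0], 120, [265, 229, 11, 15])]
ster x,y -0.06841582588734862 0.0734556591960138 theta from tip z 0.6249980840444053 from x 0.6707922838887324
```

>>> {"op": "step_arm", "data": {
  "steps": [
    [0,-0.95,1.45,0,0,0,1],
    [0,-0.85,1.52,0,0,0,1],
    [0,-0.7,1.58,0,0,0,1],
    [0,-0.6,1.63,0,0,0,1],
    [0,-0.45,1.67,0,0,0,1],
    [0,-0.3,1.7,0,0,0,1]
  ]
}}

```text
clock: 5.62
tool_pos: [0.4629, -0.0435, 0.1917]
eef_rot: [0.625, 0.78, 0.0, 0.001]
contact_force: [-0.3, -0.1, 0.9]
opening: 0.007
finger_force: 0.4
```

>>> {"op": "step_arm", "data": {
  "steps": [
    [0,-0.15,1.2,0,0,0,1],
    [0,-0.1,0.8,0,0,0,1],
    [0,0,0.7,0,0,0,1],
    [0,0,0,0,0,0,1]
  ]
}}

```text
clock: 6.12
tool_pos: [0.4596, -0.044, 0.1647]
eef_rot: [0.625, 0.78, -0.0, -0.0]
contact_force: [0.5, -1.0, 0.3]
opening: 0.003
finger_force: 0.0
```

>>> {"op": "step_arm", "data": {
  "steps": [
    [0,0,0.3,0,0,0,1],
    [0,0,0.2,0,0,0,1],
    [0,0,0.2,0,0,0,1],
    [0,0,0,0,0,0,1]
  ]
}}

```text
clock: 6.62
tool_pos: [0.4602, -0.0441, 0.159]
eef_rot: [0.626, 0.78, 0.001, 0.001]
contact_force: [-1.2, 0.4, 11.4]
opening: 0.005
finger_force: 5.3
```

>>> {"op": "step_arm", "data": {
  "steps": [
    [0,0,0.1,0,0,0,1],
    [0,0,0,0,0,0,1],
    [0,0,-1.5,0,0,0,1],
    [0,0,-4,0,0,0,1],
    [0,0,-5,0,0,0,1],
    [0,0,-5,0,0,0,1],
    [0,0,0,0,0,0,1]
  ]
}}

```text
clock: 7.5
tool_pos: [0.4617, -0.0443, 0.3152]
eef_rot: [0.625, 0.78, 0.003, 0.003]
contact_force: [0.1, 0.7, -0.9]
opening: 0.006
finger_force: 0.0
```

```bash
python3 - <<'E'
from go import *
q=(.5785,-.0932,.2153);ex=np.array([np.cos(.2153),np.sin(.2153)]);ey=np.array([-ex[1],ex[0]])
a=np.array(q[:2])-.052*ex-.115*ey
to((*a,.31),(*a,.275))
o=[]
for n in("top","scene"):
    s=r.snapshot(n);c=(280,190) if n=="top" else (240,215)
    o.append(cv2.resize(s["pixels"][c[1]-75:c[1]+75,c[0]-90:c[0]+90,::-1],(396,330),interpolation=cv2.INTER_CUBIC))
cv2.imwrite("pics/c2.png",np.hstack(o))
E
```

```text
7.5 [ 0.4617 -0.0443  0.3152] F [ 0.1  0.7 -0.9] ty ang 0.219 tz [ 0.008  0.    -1.   ]
to (np.float64(0.552269216842811), np.float64(-0.21665422639569912), 0.31) tool cm [-18.79   5.08   0.59]
to (np.float64(0.552269216842811), np.float64(-0.21665422639569912), 0.275) tool cm [ 0.01 -0.03  3.5 ]
```

View pics/c2.png

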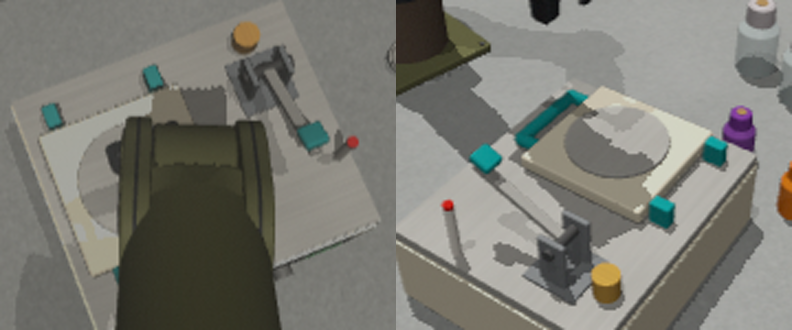

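The lid now lies flat on the deck, with the handle bar at about (550,118) in the right crop. It stopped hard at the expected height. Next is the lever: its pad is at (487,158) and the red gauge top at (448,205).

>>> {"op": "step_arm", "data": {
  "steps": [
    [-2.5,0.7,0,0,0,0,1],
    [-4.5,1.2,0,0,0,0,1],
    [-4.5,1.2,0,0,0,0,1],
    [-4.5,1.2,0,0,0,0,1],
    [-2.8,0.8,0,0,0,0,1],
    [0,0,1.5,0,0,0,1],
    [0,0,1.5,0,0,0,1],
    [0,0,0,0,0,0,1]
  ]
}}

```text
clock: 8.6
tool_pos: [0.5488, -0.2142, 0.2796]
eef_rot: [0.625, 0.781, -0.0, -0.003]
contact_force: [-0.9, 0.8, 0.7]
opening: 0.005
finger_force: 0.0
```

```bash
cat > lev.py <<'E'
from go import *
q=(.5785,-.0932,.2153);ex=np.array([np.cos(.2153),np.sin(.2153)]);ey=np.array([-ex[1],ex[0]])
to((*(np.array(q[:2])-.052*ex-.115*ey),.275),(*(np.array(q[:2])-.060*ex-.115*ey),.215))
s=r.snapshot("scene");print(blobs(s,*TEAL)[0],blobs(s,*RED)[0])
T=np.linalg.inv(s["cam_to_world"])
for nm,x,z in(("rest",-.043,.237),("level",-.06,.192)):
    P=T[:3,:3]@np.r_[np.array(q[:2])+x*ex-.115*ey,z]+T[:3,3];print(nm,s["fx"]*P[0]/P[2]+s["cx"],s["fy"]*P[1]/P[2]+s["cy"])
cv2.imwrite("pics/l_%.1f.png"%r.get_state()["clock"],cv2.resize(s["pixels"][170:270,140:260,::-1],(720,600),interpolation=cv2.INTER_CUBIC))
E
python3 lev.py; ls pics
```

```text
8.6 [ 0.5488 -0.2142  0.2796] F [-0.9  0.8  0.7] ty ang 0.221 tz [-0.005  0.003 -1.   ]
to (np.float64(0.552269216842811), np.float64(-0.21665422639569912), 0.275) tool cm [-0.32  0.28  0.46]
to (np.float64(0.5444539180746879), np.float64(-0.21836335048861122), 0.215) tool cm [-0.02 -0.77  6.  ]
[([218.3, 193.2], 235, [204, 181, 33, 26]), ([294.6, 208.2], 106, [290, 202, 11, 13]), ([190.4, 211.8], 119, [184, 206, 14, 13]), ([270.2, 235.8], 127, [265, 229, 12, 15])] [([173.4, 233.0], 17, [171, 231, 5, 5])]
rest 189.50538405266127 211.9818847513888
level 186.31594307586178 222.7694138712721
c1.png
c2.png
l_8.7.png
scene0.png
top0.png
```

>>> {"op": "step_arm", "data": {
  "steps": [
    [-0.3,0.2,0.8,0,0,0,1],
    [0,0,0.7,0,0,0,1],
    [0,-0.1,0.7,0,0,0,1],
    [0,-0.1,0.7,0,0,0,1],
    [0,-0.1,0.7,0,0,0,1],
    [0,-0.1,0.7,0,0,0,1],
    [0,-0.1,0.6,0,0,0,1],
    [0,0,0,0,0,0,1]
  ]
}}

```text
clock: 9.65
tool_pos: [0.5468, -0.2209, 0.233]
eef_rot: [0.626, 0.78, -0.001, -0.001]
contact_force: [-3.5, -0.1, 6.1]
opening: 0.004
finger_force: 2.8
```

```bash
python3 lev.py; ls -t pics|head -1
```

```text
9.65 [ 0.5468 -0.2209  0.233 ] F [-3.5 -0.1  6.1] ty ang 0.218 tz [-0.002 -0.001 -1.   ]
to (np.float64(0.552269216842811), np.float64(-0.21665422639569912), 0.275) tool cm [ 0.3   0.61 -4.2 ]
to (np.float64(0.5444539180746879), np.float64(-0.21836335048861122), 0.215) tool cm [ 0.   -0.79  6.  ]
[([227.5, 185.7], 92, [220, 181, 17, 12]), ([294.6, 208.2], 106, [290, 202, 11, 13]), ([189.2, 220.3], 51, [182, 216, 13, 9]), ([270.2, 235.8], 126, [265, 229, 12, 15])] [([173.5, 233.0], 16, [172, 231, 4, 5])]
rest 189.50538405266127 211.9818847513888
level 186.31594307586178 222.7694138712721
l_9.7.png
```

>>> {"op": "step_arm", "data": {
  "steps": [
    [0.1,-0.2,0.5,0,0,0,1],
    [0.1,-0.1,0.5,0,0,0,1],
    [0,0,0.4,0,0,0,1],
    [0,0,0,0,0,0,1],
    [0,0,0,0,0,0,1]
  ]
}}

```text
clock: 10.32
tool_pos: [0.5438, -0.2211, 0.2198]
eef_rot: [0.626, 0.78, -0.001, 0.001]
contact_force: [-4.1, -2.2, 6.7]
opening: 0.008
finger_force: 3.4
```

```bash
python3 lev.py
```

```text
10.32 [ 0.5438 -0.2211  0.2198] F [-4.1 -2.2  6.7] ty ang 0.218 tz [-0.    -0.003 -1.   ]
to (np.float64(0.552269216842811), np.float64(-0.21665422639569912), 0.275) tool cm [ 0.24  0.92 -5.52]
to (np.float64(0.5444539180746879), np.float64(-0.21836335048861122), 0.215) tool cm [ 0.02 -0.79  6.  ]
[([226.2, 186.5], 108, [216, 181, 21, 13]), ([294.6, 208.2], 106, [290, 202, 11, 13]), ([188.5, 223.3], 50, [181, 219, 14, 9]), ([270.2, 235.8], 126, [265, 229, 12, 15])] [([173.5, 233.0], 16, [172, 231, 4, 5])]
rest 189.50538405266127 211.9818847513888
level 186.31594307586178 222.7694138712721
```

>>> {"op": "step_arm", "data": {
  "steps": [
    [0.1,0,0.3,0,0,0,1],
    [0,0,0.2,0,0,0,1],
    [0,0,0,0,0,0,1],
    [0,0,0,0,0,0,1]
  ]
}}

```text
clock: 10.88
tool_pos: [0.5435, -0.2203, 0.215]
eef_rot: [0.626, 0.78, -0.001, 0.001]
contact_force: [-4.8, -3.0, 7.9]
opening: 0.008
finger_force: 4.0
```

```bash
python3 lev.py; ls -t pics|head -1; cp pics/$(ls -t pics|head -1) pics/lev_a.png
```

```text
10.88 [ 0.5435 -0.2203  0.215 ] F [-4.8 -3.   7.9] ty ang 0.217 tz [-0.    -0.003 -1.   ]
to (np.float64(0.552269216842811), np.float64(-0.21665422639569912), 0.275) tool cm [ 0.15  0.93 -6.  ]
to (np.float64(0.5444539180746879), np.float64(-0.21836335048861122), 0.215) tool cm [ 0.02 -0.8   6.  ]
[([225.8, 186.8], 114, [216, 181, 21, 14]), ([294.6, 208.2], 105, [290, 202, 11, 13]), ([188.0, 224.6], 46, [181, 221, 14, 8]), ([270.2, 235.8], 126, [265, 229, 12, 15])] [([173.4, 233.0], 17, [171, 231, 5, 5])]
rest 189.50538405266127 211.9818847513888
level 186.31594307586178 222.7694138712721
l_10.9.png
```

View pics/lev_a.png

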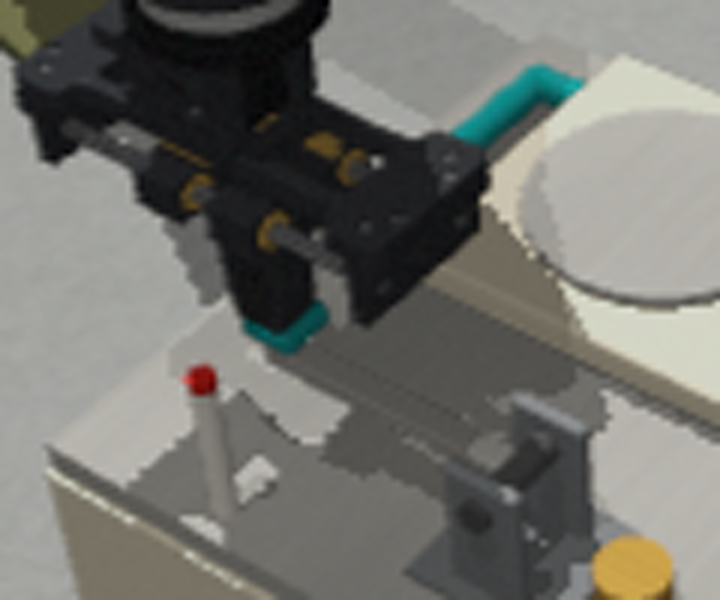

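The crop shows the fingertips on the teal pad at about (285,335), close to level. I'll check the pad's visible lower corners against the projected geometry.

```bash
python3 - <<'E'
from go import *
s=r.snapshot("scene");T=np.linalg.inv(s["cam_to_world"])
to()
q=(.5785,-.0932,.2153);ex=np.array([np.cos(.2153),np.sin(.2153)]);ey=np.array([-ex[1],ex[0]])
def pj(x,y,z):
    P=T[:3,:3]@np.r_[np.array(q[:2])+x*ex+y*ey,z]+T[:3,3];return s["fx"]*P[0]/P[2]+s["cx"],s["fy"]*P[1]/P[2]+s["cy"]
_,l=blobs(s,*TEAL);m=(l==l[224:227,186:190].max()).astype(np.uint8) 
ys,xs=np.nonzero(m);print("mask x",xs.min(),xs.max(),"bottom",ys.max(),"x at bottom",xs[ys==ys.max()],"left col rows",ys[xs==xs.min()],"right",ys[xs==xs.max()])
print("gauge proj",np.round(pj(-.06,-.164,.198),1))
for a in(.12,.06,0,-.06,-.12,-.22):  # elevation above level
    c,sn=np.cos(a),np.sin(a);o=[]
    for L,h,y in((106,14,-14),(134,14,-14),(134,26,-14),(106,14,14)):
        o+=[np.round(pj(.06-(L*c-h*sn)/1e3,-.115+y/1e3,.172+(L*sn+h*c)/1e3),1)]
    print(a,*o)
E
```

```text
10.97 [ 0.5435 -0.2204  0.215 ] F [-3.7 -3.2  8.2] ty ang 0.217 tz [-0.    -0.003 -1.   ]
mask x 181 194 bottom 228 x at bottom [186 187 188] left col rows [223 224 225] right [222 223]
gauge proj [172.1 232.7]
0.12 [187.1 226.8] [178.5 221.3] [178.3 218. ] [194.8 220.2]
0.06 [187.  228.4] [178.5 223.4] [178.1 220. ] [194.6 221.8]
0 [187.  230.1] [178.5 225.5] [177.9 222. ] [194.6 223.5]
-0.06 [187.1 231.8] [178.8 227.7] [178.  224.2] [194.6 225.2]
-0.12 [187.3 233.6] [179.1 230. ] [178.1 226.4] [194.8 227. ]
-0.22 [187.9 236.6] [180.1 233.9] [178.7 230.2] [195.3 230.1]
```

```bash
python3 - <<'E'
from go import *
import pickle
q=(.5785,-.0932,.2153);ex=np.array([np.cos(.2153),np.sin(.2153)]);ey=np.array([-ex[1],ex[0]])
def run(s,a,hand):
    T=np.linalg.inv(s["cam_to_world"])
    def pj(L,h,y):
        c,sn=np.cos(a),np.sin(a);x=.06-(L*c-h*sn)/1e3;z=.172+(L*sn+h*c)/1e3
        P=T[:3,:3]@np.r_[np.array(q[:2])+x*ex+(-.115+y/1e3)*ey,z]+T[:3,3];return np.array([s["fx"]*P[0]/P[2]+s["cx"],s["fy"]*P[1]/P[2]+s["cy"]])
    A,B,C=pj(106,14,-14),pj(134,14,-14),pj(106,14,14)
    px=s["pixels"].astype(np.float32);tl=px[:,:,1]-px[:,:,0]
    for P,Q in((A,B),(A,C)):
        r_=[]
        for f in(.2,.3,.4,.5,.6,.7):
            p=P+f*(Q-P);v=np.arange(-5,4,.1)
            pr=cv2.remap(tl,np.full((1,len(v)),p[0],np.float32),(p[1]+v)[None].astype(np.float32),cv2.INTER_LINEAR)[0]
            i=[k for k in range(len(v)-1) if pr[k]>=25>pr[k+1]];r_.append(round(v[i[-1]],1) if i else None)
        print(a,"edge offset px",r_)
run(pickle.load(open("snap0.pkl","rb"))["scene"],.4,0)
s=r.snapshot("scene")
for a in(.06,.03,0,-.03): run(s,a,1)
E
```

```text
0.4 edge offset px [np.float64(-2.0), np.float64(-2.0), np.float64(-2.1), np.float64(-2.1), np.float64(-2.1), np.float64(-2.1)]
0.4 edge offset px [np.float64(-0.5), np.float64(-0.2), np.float64(-0.2), np.float64(-0.3), np.float64(-0.2), np.float64(-0.4)]
0.06 edge offset px [np.float64(0.3), np.float64(0.5), np.float64(0.4), np.float64(0.6), np.float64(0.5), np.float64(0.5)]
0.06 edge offset px [np.float64(1.3), np.float64(1.4), np.float64(1.2), np.float64(1.0), np.float64(1.1), np.float64(1.0)]
0.03 edge offset px [np.float64(-0.5), np.float64(-0.4), np.float64(-0.5), np.float64(-0.4), np.float64(-0.5), np.float64(-0.5)]
0.03 edge offset px [np.float64(0.5), np.float64(0.6), np.float64(0.4), np.float64(0.2), np.float64(0.3), np.float64(0.2)]
0 edge offset px [np.float64(-1.4), np.float64(-1.3), np.float64(-1.5), np.float64(-1.3), np.float64(-1.5), np.float64(-1.5)]
0 edge offset px [np.float64(-0.3), np.float64(-0.3), np.float64(-0.4), np.float64(-0.6), np.float64(-0.6), np.float64(-0.6)]
-0.03 edge offset px [np.float64(-2.3), np.float64(-2.2), np.float64(-2.4), np.float64(-2.3), np.float64(-2.4), np.float64(-2.4)]
-0.03 edge offset px [np.float64(-1.2), np.float64(-1.2), np.float64(-1.3), np.float64(-1.5), np.float64(-1.4), np.float64(-1.5)]
```

Using the rest picture as the edge reference, the lever is level to about 0.01–0.02 rad, and the fingertip height of 0.198 m agrees. Now I hold it there.

>>> {"op": "step_arm", "data": {
  "steps": [
    [0,0,0,0,0,0,1],
    [0,0,0,0,0,0,1],
    [0,0,0,0,0,0,1],
    [0,0,0,0,0,0,1],
    [0,0,0,0,0,0,1],
    [0,0,0,0,0,0,1],
    [0,0,0,0,0,0,1],
    [0,0,0,0,0,0,1]
  ]
}}

```text
clock: 12.02
tool_pos: [0.5436, -0.2203, 0.215]
eef_rot: [0.626, 0.78, -0.001, 0.001]
contact_force: [-3.9, -2.9, 7.5]
opening: 0.003
finger_force: 4.0
```

>>> {"op": "step_arm", "data": {
  "steps": [
    [0,0,0,0,0,0,1],
    [0,0,0,0,0,0,1],
    [0,0,0,0,0,0,1],
    [0,0,0,0,0,0,1],
    [0,0,0,0,0,0,1],
    [0,0,0,0,0,0,1],
    [0,0,0,0,0,0,1],
    [0,0,0,0,0,0,1]
  ]
}}

```text
clock: 13.02
tool_pos: [0.5436, -0.2203, 0.2151]
eef_rot: [0.626, 0.78, -0.001, 0.001]
contact_force: [-4.7, -3.7, 7.9]
opening: 0.003
finger_force: 4.0
```

>>> {"op": "step_arm", "data": {
  "steps": [
    [0,0,0,0,0,0,1],
    [0,0,0,0,0,0,1],
    [0,0,0,0,0,0,1],
    [0,0,0,0,0,0,1],
    [0,0,0,0,0,0,1],
    [0,0,0,0,0,0,1],
    [0,0,0,0,0,0,1],
    [0,0,0,0,0,0,1]
  ]
}}

```text
clock: 14.02
tool_pos: [0.5436, -0.2203, 0.215]
eef_rot: [0.626, 0.78, -0.001, 0.001]
contact_force: [-3.1, -3.5, 8.0]
opening: 0.006
finger_force: 4.0
```

>>> {"op": "step_arm", "data": {
  "steps": [
    [0,0,0,0,0,0,1],
    [0,0,0,0,0,0,1],
    [0,0,0,0,0,0,1],
    [0,0,0,0,0,0,1],
    [0,0,0,0,0,0,1],
    [0,0,0,0,0,0,1]
  ]
}}

```text
clock: 14.78
tool_pos: [0.5436, -0.2203, 0.2151]
eef_rot: [0.626, 0.78, -0.001, 0.001]
contact_force: [-3.7, -3.3, 8.2]
opening: 0.002
finger_force: 4.0
```

```bash
python3 -c "
from plant import r
print(r.finish_job())"
```

```text
the job is handed in; nothing more can be done
None
```

The lid is shut, and the job was handed in at about 15 s with the arm still holding the purge lever level (to about 0.02 rad) after more than three seconds; the bottles inside were out of view under the closed lid, so I did not check them.

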